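# Hang up the pitcher and take off the juicer's sieve cap

## Robot

A 6-joint arm with a two-finger parallel gripper is mounted at the origin on the work surface. World frame = base frame: x ahead of the robot, y to its left, z up, the work surface at z = 0. Lengths are in m, angles in rad, forces in N, time in s.
With the tool pointing down it reaches from about 0.35 to 0.775 m from the base axis. Payload 7.3 kg.
Tool frame: the origin (TCP) lies midway between the tips of the shut fingers; the grasp point (between the pads) lies 19 mm behind it; z points along the fingers, y is the direction in which the jaws open and shut (so a half turn about z gives the same grasp; the last joint's range is limited). The gripper opens to 92 mm and grips with 3 to 60 N. Pads are 19 mm wide; open, the fingers measure 130 mm over their backs; the gripper's body (75 mm by 190 mm) begins 47 mm behind the grasp point.
Start: joints at [1.026, 0.342, 1.524, -0, 1.275, -0.146], TCP at [0.204, 0.484, 0.227] pointing down, gripper open.
Joint ranges: [-2.53, 2.53], [-0.77, 2.02], [0.04, 2.7], [-1, 4.14], [0.28, 2.66], [-3.11, 3.11]. Speed limits (rad/s): [2.57, 2.57, 3.14, 3.14, 3.14, 3.14].

## Interface

Orientations are given as [roll, pitch, yaw] about the fixed x, y, z axes, in that order (R = Rz(yaw) Ry(pitch) Rx(roll)).
In Python, from cell import robot gives the robot as it stands.
- The arm moves only by the tool step_arm, never from a script. Its argument "moves" is a list that holds one entry, the list of rows, each a list of 4 numbers: the shift along the tool's x, y, z in m, then the turn about the tool's z in rad. In form: [[[dx, dy, dz, roll], ...]]. A call has 1 to 8 rows; each row shifts and turns the commanded pose from where the row before left it, along the tool's axes as they then stand; what a row does not reach is not made up. A row lasts 1/12 s, in which the tool goes at most 41.7 mm and 7.16 degrees, less where a joint would pass 70% of its speed; a pose out of reach is approached as far as the arm can. A call with a gripper value outside its range is refused whole. "hand" is the opening, from 0 (shut) to 1 (fully open), set as the call begins (left out, the last holds). The fingers move at their own pace and stop on an object; "force" is the grip in N (left out, the last holds). Time passes only in rows, so rows that do not move let the fingers close. It gives the time, the measured TCP pose, the force and the opening at its end, in the units of the state.
- robot.observe(): the state, without advancing time (a new reading comes with each control period).
- robot.read_camera(name): name is "side" or "top" or "wrist"; returns a dict with "frame" (400x640x3 uint8, red, green, blue), "fovy" (degrees; the focal length in pixels is half the picture's height over the tangent of half this angle, whatever the lens; pixels are square), "cx", "cy" (the principal point, pixels), "R" (3x3) and "t" (3): a world point X has camera coordinates R X + t. Camera axes: x right, y down, z forward; pixel columns grow to the right and rows downward; lengths in m; the calibration is good to about 2 mm. A picture is of the moment at which its call begins. There is no depth.
- robot.hand_in(): hands the job in, once; it reports no verdict.
The state is a dict: "time": time; "qpos": joint angles; "qvel": joint speeds; "joint_efforts": joint torques, N m; "tool_pos": TCP position; "tool_rot": TCP orientation; "contact_force": force on the tool from outside, world axes, zero at the start; "torque": the same for the moment, N m; "opening": finger opening in m.
Only numpy, scipy, OpenCV 4.12 (cv2) and the standard library are available. Lean on these libraries where they do the work, as an engineer would, in place of code of your own. Each camera call takes 0.05 s, during which the arm holds its last target.

## Task

The juicing is done, so make the juicer ready for washing: first hang the white pitcher by its handle on the front hook of the mug stand, out of the way, then unscrew the black cap that holds the sieve on the juicer's shaft and lift it off. Nobody remembers whether this cap has a right-hand or a left-hand thread, so try it one way and, if it will not turn, the other; turn it loose before you pull. Finish while still holding the cap in the gripper about 10 cm above where it sat, and leave the other things on the table where they are.

Things in the scene. Friction and masses are not known exactly. Their poses are not given: they have to be found in the camera images.
- juicer: The juicer, fixed, lid off: white motor base 200 mm across with a clear open bowl 212 mm across, rim 165 mm above the table, spout to its own -x, side clamps to 121 mm from the axis. In it the steel sieve, a shallow funnel 178 mm across at the rim (162 mm high), 100 mm at its floor (125 mm high). Sieve and shaft are braked. Origin: on the vertical shaft axis at table height; z up.
- hub (a point): Seat of the cap: on the shaft axis, 135 mm above the table, at the underside of the fitted cap. The threaded shaft end stands 18 mm above it. Loosening: the cap turns 0.85 rad until its three lugs are clear of the thread, then up to 0.5 rad more to a stop; anywhere in that last part it lifts straight off without force. The other way a stop blocks it at once.
- cap: Black round plastic cap in the middle of the sieve, 120 g: skirt 56 mm across from its underside to 24 mm up, fluted knob 32 mm across from 24 to 62 mm up. Origin: centre of its underside; z up. Right-hand thread (loosens anticlockwise seen from above) or left-hand (clockwise): nothing shows which, it differs from start to start. Until loosened it lifts 2 mm at most.
- cap_knob (a point): On the axis of the cap's knob, 46 mm above the cap's underside (181 mm above the table while fitted): the place to grip, from above, on any two opposite sides of the 32 mm knob. The cap turns easily; forced against its stop, the knob slips in the fingers.
- pitcher: The small white ceramic pitcher standing on the table, 0.22 to 0.36 kg, open at the top. Straight round body 60 mm across (61 at the rim), 110 mm tall, wall 4.5 mm. Origin: centre of its underside; z up; the handle points to its own +y, a small pouring lip to its own -y.
- pitcher_center (a point): Centre of the pitcher's body, 55 mm above its underside.
- pitcher_handle (a point): Point in the handle's opening, just under its top bar: 47 mm from the pitcher's axis towards its own +y, 90 mm above its underside. The handle is a loop of 10 mm round section in the pitcher's own y-z plane; the opening under the top bar is 31 mm wide (31 to 62 mm from the axis) and about 55 mm high; its top lies 89 mm above the underside at the body, 94 mm at the outer end.
- stand: Mug stand, fixed: dark wooden foot 116 mm across (its middle 15 mm behind the post), 14 mm thick, a beech post 18 mm thick and 214 mm high and at its top one front hook along the stand's own -x, roughly towards the robot. Two shorter hooks, 140 mm high, point backwards and stay empty. Origin: foot of the post at table height; z up.
- hook (a point): Top of the front hook's level bar, 60 mm in front of the post (stand's own -x), 209 mm above the table. The bar, 12 mm thick, runs level to 80 mm in front of the post, then bends up; its tip is 102 mm in front and 219 mm high. A handle goes over the tip along the stand's own +x and is lowered onto the bar. Let go, the pitcher swings down and hangs tilted.
- jar: Glass storage jar with a flip-top lid, 96 mm across, 150 mm tall, at the back. Not to be moved. Origin: centre of its underside.
- rolling_pin: Beech rolling pin, 400 mm long, 48 mm thick, lying across the back of the table. Not to be moved. Origin: under its middle, at table height.
- pastry_wheel: Steel pastry wheel lying on the table, 167 mm long, 44 mm high, wheel at its own +x. Not to be moved. Origin: at table height in its handle.
- tumbler: Glass tumbler, 66 mm across, 90 mm tall. Not to be moved. Origin: centre of its underside.
- apple_1: Apple, 71 mm across, 65 mm tall, on the right, near the brush. Not to be moved. Origin: its underside.
- apple_2: Apple, 67 mm across, 61 mm tall, left of the juicer. Not to be moved. Origin: its underside.
- brush: Wooden cleaning brush lying on the table, 190 mm long, 28 mm high. Not to be moved. Origin: at table height near its middle.
Things that resemble listed ones, but are neither listed nor needed, are in the scene too. What is shaped like the pitcher but red is not meant. Of the things shaped like the cap, the black one is meant.

How it is judged:
By the outcome, as a careful person would: the job done as asked, in the order asked, and still so for the second after the job is handed in, while the arm keeps its last pose, push and grip.
It also fails if it takes over 53 s, if anything falls off the work surface, if the arm or the gripper's body presses on something with over 40 N, if the wrist force passes 120 N, or if a joint passes its speed limit or range.

## Working session

There is one attempt and no reset: what is moved stays moved. The work goes in short steps, Python scripts to look and compute and a tool call to move; the robot and the scene stay as the last step left them, time stands still between calls to the robot, and variables do not carry over. Pictures are saved under pics/ and viewed, and the job is handed in when it is done.

Besides the shell and the picture viewer there is one more tool, called as name(argument=value, ...), one argument or row to a line, values as JSON. step_arm: Moves the arm, as the interface text tells. Its arguments: {"type":"object","properties":{"moves":{"type":"array","items":{"type":"array","items":{"type":"array","items":{"type":"number"}}}},"hand":{"type":"number"},"force":{"type":"number"}},"required":["moves"]}

```bash
ls; mkdir -p pics; python3 - <<'E'
from cell import robot
import cv2
print(robot.observe())
for n in ["side","top","wrist"]:
    c=robot.read_camera(n); cv2.imwrite(f"pics/{n}0.png",c["frame"][:,:,::-1])
    print(n,c["fovy"],c["cx"],c["cy"],c["R"],c["t"])
E
```

```text
pics
{'time': 0.0, 'qpos': array([ 1.02602454e+00,  3.42677778e-01,  1.52500341e+00, -6.32271626e-06,
        1.27540681e+00, -1.46000800e-01]), 'qvel': array([6.65129718e-04, 7.89079504e-04, 1.77988443e-03, 6.44789254e-05,
       1.10163230e-03, 3.63923348e-05]), 'joint_efforts': array([ 9.75683433e-04, -4.31236839e+01, -2.44223303e+01,  7.17844907e-02,
        5.60655305e-02, -1.33183858e-04]), 'tool_pos': array([0.20362014, 0.48346626, 0.22607304]), 'tool_rot': array([-3.14011234e+00, -2.11564308e-04,  2.74282336e+00]), 'contact_force': array([ 0.73507139, -0.2722431 ,  0.38931006]), 'torque': array([-0.02671479, -0.01101463,  0.03802291]), 'opening': 0.0916598608099724}
side 57.666384071219085 312.6879072620581 194.4561124089521 [[ 0.98838634 -0.15188531 -0.00482602]
 [-0.09223022 -0.57433848 -0.81340574]
 [ 0.12077261  0.80440423 -0.58167673]] [-0.51956351  0.18611284  1.02932335]
top 44.835224227041074 314.9067923459999 194.99986974597616 [[ 0.01654326 -0.99980257 -0.01100654]
 [-0.99490396 -0.0153652  -0.09964944]
 [ 0.09946065  0.01259897 -0.99496173]] [0.00631338 0.54234836 1.29838055]
wrist 66.69796320729291 317.88346261836875 202.5154457244439 [[ 0.38952172  0.92101412 -0.00241273]
 [ 0.88035472 -0.37155342  0.29482813]
 [ 0.27064442 -0.11696602 -0.95554725]] [-0.52366508 -0.0367946   0.39189236]
```

View pics/side0.png

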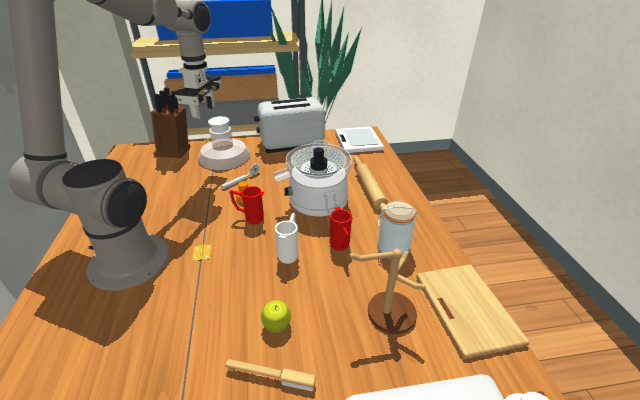

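View pics/top0.png

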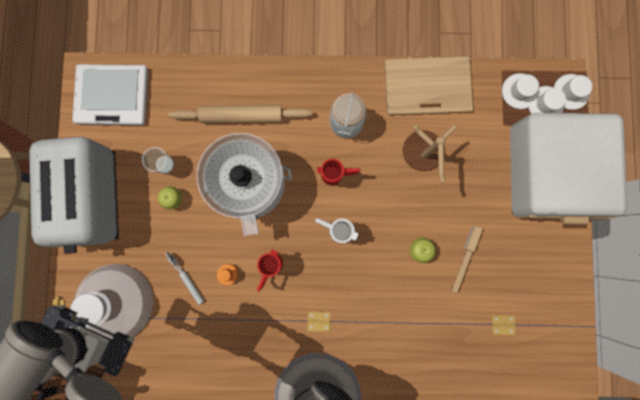

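View pics/wrist0.png

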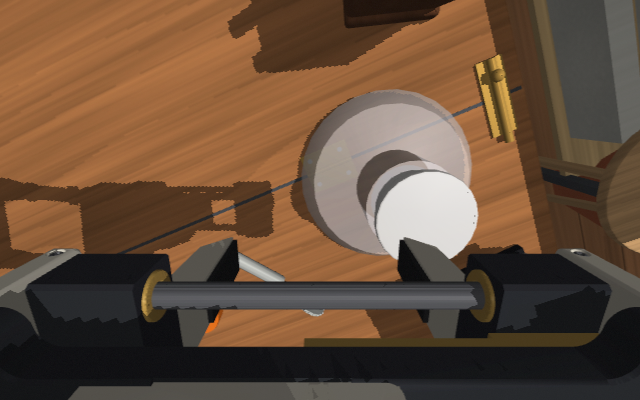

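The black cap, seen in the top view at (240,175), sits in the juicer. The white pitcher is at (342,231). Red pitchers at (332,172) and (268,265) are decoys, and so is a white cap on a white-lidded item at (90,308). The stand's front hook runs from about (437,145) to (441,180). I'll enlarge these next.

```bash
cat > h.py <<'E'
import numpy as np, cv2
from cell import robot
def cam(n): return robot.read_camera(n)
def K(c):
    f=c["frame"].shape[0]/2/np.tan(np.radians(c["fovy"]/2)); return f
def ray(c,uv):
    f=K(c); d=np.array([(uv[0]-c["cx"])/f,(uv[1]-c["cy"])/f,1.]); R=np.array(c["R"]); return -R.T@c["t"], R.T@d
def onz(c,uv,z):
    o,d=ray(c,uv); return o+d*(z-o[2])/d[2]
def tri(c1,uv1,c2,uv2):
    o1,d1=ray(c1,uv1);o2,d2=ray(c2,uv2);d1/=np.linalg.norm(d1);d2/=np.linalg.norm(d2)
    A=np.c_[d1,-d2]; s=np.linalg.lstsq(A,o2-o1,rcond=None)[0]
    p,q=o1+d1*s[0],o2+d2*s[1]; return (p+q)/2,np.linalg.norm(p-q)
def proj(c,X):
    x=np.array(c["R"])@X+c["t"]; return x[:2]/x[2]*K(c)+[c["cx"],c["cy"]]
def crop(c,x,y,w,h,s,name):
    im=c["frame"][y:y+h,x:x+w,::-1]; cv2.imwrite(f"pics/{name}.png",cv2.resize(im,None,fx=s,fy=s,interpolation=cv2.INTER_CUBIC))
E
python3 - <<'E'
from h import *
t=cam("top"); s=cam("side")
a=t["frame"][120:260,195:365,::-1];b=t["frame"][115:195,395:475,::-1]
crop(t,190,125,180,130,4,"tA"); crop(t,390,110,90,90,6,"tB")
crop(s,260,140,110,130,4,"sA"); crop(s,340,230,100,110,5,"sB")
E
```

```text
(no output)
```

View pics/tA.png

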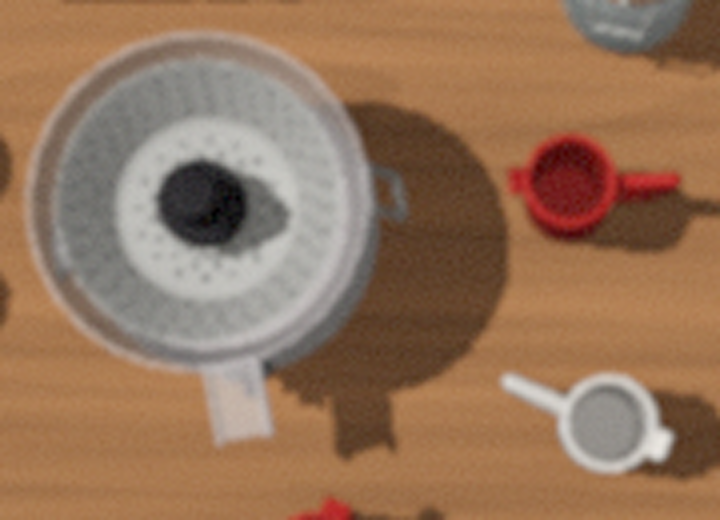

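View pics/tB.png

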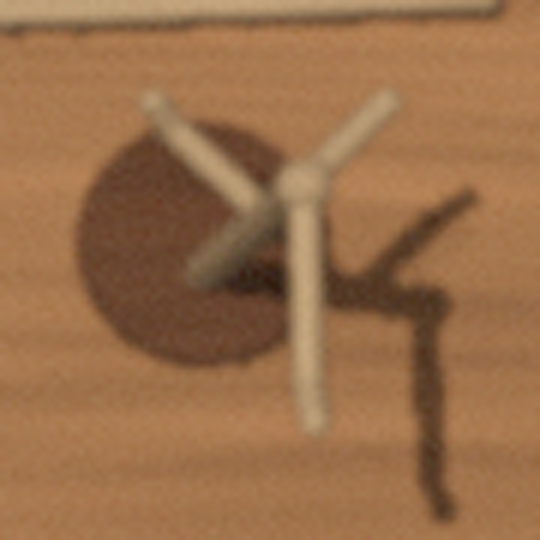

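View pics/sA.png

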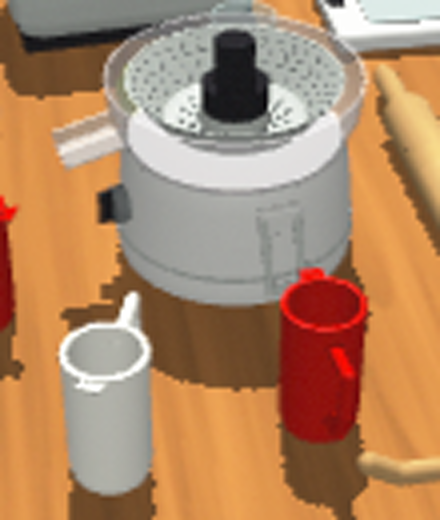

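View pics/sB.png

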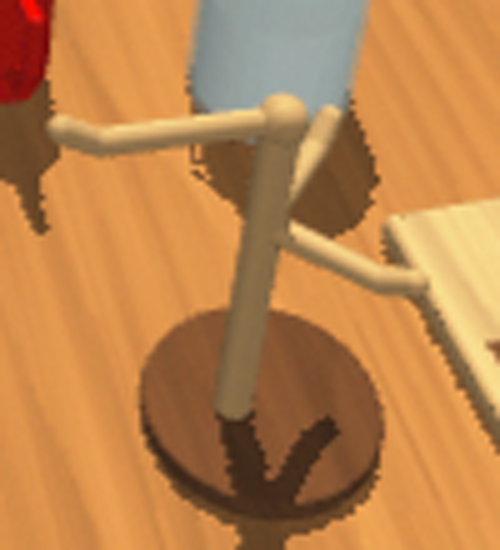

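```bash
python3 - <<'E'
from h import *
np.set_printoptions(precision=4,suppress=True)
t=cam("top"); s=cam("side")
def P(n,a,b):
    p,e=tri(t,a,s,b); print(n,p,"gap",round(e,4)); return p
# pitcher white mask
for c,n,box in ((t,'t',(325,215,32,32)),(s,'s',(270,215,32,55))):
    x,y,w,h=box; im=c["frame"][y:y+h,x:x+w]; hsv=cv2.cvtColor(im,cv2.COLOR_RGB2HSV)
    m=((hsv[...,1]<60)&(hsv[...,2]>90)).astype(np.uint8)
    k,_=cv2.findContours(m,cv2.RETR_EXTERNAL,cv2.CHAIN_APPROX_NONE); k=max(k,key=cv2.contourArea)
    print(n,cv2.boundingRect(k),cv2.contourArea(k),np.array(cv2.minEnclosingCircle(k)[0])+[x,y])
rim=P("rim",(342.25,230.75),(286.4,227.7))
he=P("handle end",(317,220),(293,214.5))
pt=P("post top",(440.3,140.8),(396.4,252.2)); ti=P("hook tip",(442.5,180.8),(352.4,255.6))
kt=P("knob top",(239.8,174.2),(318.75,149.7))
print("rim on z=.11",onz(t,(342.25,230.75),.11),onz(s,(286.4,227.7),.11))
h=onz(t,(317,220),.099); print("handle z.099",h, np.degrees(np.arctan2(*(h-onz(t,(342.25,230.75),.11))[[1,0]])))
print("hook dir",np.degrees(np.arctan2(*(ti-pt)[[1,0]])),np.linalg.norm((ti-pt)[:2]))
# dark skirt
m=(t["frame"][150:200,215:270].max(2)<70).astype(np.uint8)
k,_=cv2.findContours(m,cv2.RETR_EXTERNAL,cv2.CHAIN_APPROX_NONE);k=max(k,key=cv2.contourArea);print(cv2.boundingRect(k))
# foot
f=(390+205/6,110+245/6); print("foot",onz(t,f,.014)); print("foot side",onz(s,(340+262/5,230+407/5),.014))
print("post base side",onz(s,(340+234/5,230+412/5),.014))
E
```

```text
t (0, 3, 32, 25) 527.5 [340.5 230. ]
s (5, 0, 23, 49) 826.5 [289.5 239. ]
rim [ 0.4449 -0.0572  0.109 ] gap 0.0024
handle end [0.4705 0.0076 0.0999] gap 0.0002
post top [ 0.6595 -0.2842  0.2059] gap 0.0016
hook tip [ 0.5632 -0.2866  0.2134] gap 0.0031
knob top [0.5738 0.1931 0.1995] gap 0.0034
rim on z=.11 [ 0.4437 -0.0571  0.11  ] [ 0.4461 -0.0583  0.11  ]
handle z.099 [0.4705 0.0076 0.099 ] 67.48390010107477
hook dir -178.52869296115364 0.09631921617989232
(15, 16, 22, 20)
foot [ 0.6715 -0.2865  0.014 ]
foot side [ 0.6739 -0.2908  0.014 ]
post base side [ 0.6598 -0.2915  0.014 ]
```

Two-view estimates:
- **Pitcher:** rim centre (0.445,-0.058,0.109), handle pointing to a yaw of 67.5°.
- **Hook:** post top (0.660,-0.284,0.206), tip (0.563,-0.287,0.213), so it points along about -178.5°.
- **Cap:** knob top (0.574,0.193,0.20).

The white pitcher is at top (342,231). The two red ones don't match the description, and the crops confirm it. I'll move above it.

step_arm(
  moves=[
    [[-0.027, -0.025, 0, 0], [-0.027, -0.025, 0, 0], [-0.027, -0.025, 0, 0], [-0.027, -0.025, 0, 0], [-0.027, -0.025, 0, 0], [-0.027, -0.025, 0, 0], [-0.027, -0.025, 0, 0], [-0.027, -0.025, 0, 0]],
  ],
  hand=1,
)

```text
time: 1.02
tool_pos: [0.3255, 0.214, 0.2269]
tool_rot: [3.141, 0.001, 2.743]
contact_force: [0.6, 0.4, 0.4]
opening: 0.0917
```

step_arm(
  moves=[
    [[-0.027, -0.025, 0, 0], [-0.027, -0.025, 0, 0], [-0.027, -0.025, 0, 0], [-0.027, -0.025, 0, 0], [-0.027, -0.025, 0, 0], [-0.027, -0.025, 0, 0], [-0.027, -0.025, 0, 0], [-0.027, -0.025, 0, 0]],
  ],
)

```text
time: 1.68
tool_pos: [0.447, -0.0545, 0.2269]
tool_rot: [3.141, 0.0, 2.742]
contact_force: [1.4, 1.5, 0.3]
opening: 0.0917
```

step_arm(
  moves=[
    [[0, 0, 0, 0.12], [0, 0, 0, 0.12], [0, 0, 0, 0.12], [0, 0, 0, 0.12], [0, 0, 0, 0.12], [0, 0, 0, 0.12], [0, 0, 0, 0.12], [0, 0, 0, 0.12]],
  ],
)

```text
time: 2.35
tool_pos: [0.4466, -0.0525, 0.2267]
tool_rot: [3.142, -0.0, 1.777]
contact_force: [0.0, -0.9, 0.3]
opening: 0.0918
```

step_arm(
  moves=[
    [[0, 0, 0, 0.12], [0, 0, 0, 0.12], [0, 0, 0, 0.12], [0, 0, 0, 0.12], [0, 0, 0, 0.12], [0, 0, 0, 0], [0, 0, 0, 0]],
  ],
)

```text
time: 2.93
tool_pos: [0.4466, -0.0525, 0.2267]
tool_rot: [3.142, -0.0, 1.186]
contact_force: [-0.3, -0.3, -0.1]
opening: 0.092
```

```bash
cat >> h.py <<'E'
from scipy.spatial.transform import Rotation as Ro
np.set_printoptions(precision=4,suppress=True)
def delta(target,yaw=None):
    o=robot.observe(); R=Ro.from_euler('xyz',o["tool_rot"]).as_matrix()
    d=R.T@(np.array(target)-o["tool_pos"]); print("tool delta",d, "roll",None if yaw is None else (o["tool_rot"][2]-yaw+np.pi)%(2*np.pi)-np.pi, "q",o["qpos"])
E
python3 - <<'E'
from h import *
w=cam("wrist"); cv2.imwrite("pics/w1.png",w["frame"][:,:,::-1])
print(robot.observe()["qpos"])
print(proj(w,np.array([.445,-.058,.11])),proj(w,np.array([.4705,.0076,.1])))
E
```

```text
[-0.2879  0.2039  1.7169  0.0001  1.2208  0.0962]
[318.2061 202.9378] [317.0625 125.7876]
```

View pics/w1.png

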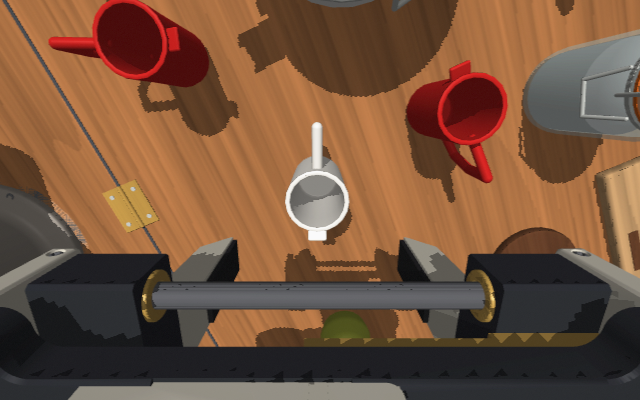

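The wrist view shows the white pitcher centred at (317,202) with its handle straight up the picture at (317,125), matching the prediction to within 1 px. The jaws are aligned across the handle plane, so I'll work out the descent.

```bash
python3 - <<'E'
from h import *
w=cam("wrist"); p=onz(w,(317.3,202),.11); print(p)
delta([p[0],p[1],.058],np.radians(67.5))
E
```

```text
[ 0.4446 -0.0568  0.11  ]
tool delta [-0.0048 -0.0003  0.1687] roll 0.008025155826369534 q [-0.2878  0.2038  1.7169  0.0001  1.2209  0.0968]
```

step_arm(
  moves=[
    [[-0.005, 0, 0.02, 0], [0, 0, 0.03, 0], [0, 0, 0.03, 0], [0, 0, 0.03, 0], [0, 0, 0.02, 0], [0, 0, 0.02, 0], [0, 0, 0.019, 0], [0, 0, 0, 0]],
  ],
)

```text
time: 3.7
tool_pos: [0.4427, -0.0566, 0.0549]
tool_rot: [-3.136, 0.0, 1.185]
contact_force: [-1.0, 0.6, -0.1]
opening: 0.0916
```

step_arm(
  moves=[
    [[0, 0, 0, 0], [0, 0, 0, 0], [0, 0, 0, 0], [0, 0, 0, 0], [0, 0, 0, 0], [0, 0, 0, 0]],
  ],
  hand=0,
  force=30,
)

```text
time: 4.2
tool_pos: [0.4449, -0.0572, 0.0583]
tool_rot: [3.141, -0.0, 1.183]
contact_force: [-1.9, -0.1, 4.8]
opening: 0.059
```

step_arm(
  moves=[
    [[0, 0, -0.01, 0], [0, 0, -0.02, 0], [0, 0, -0.03, 0], [0, 0, -0.03, 0], [0, 0, -0.03, 0], [0, 0, -0.03, 0], [0, 0, -0.02, 0], [0, 0, 0, 0]],
  ],
)

```text
time: 4.87
tool_pos: [0.4466, -0.0577, 0.2317]
tool_rot: [3.133, -0.001, 1.183]
contact_force: [0.2, -0.4, -2.2]
opening: 0.0591
```

step_arm(
  moves=[
    [[0, 0, 0, -0.1], [0, 0, 0, -0.1], [0, 0, 0, -0.1], [0, 0, 0, -0.1], [-0.03, 0.006, 0, -0.014], [-0.03, 0.006, 0, 0], [-0.03, 0.006, 0, 0], [-0.03, 0.006, 0, 0]],
  ],
)

```text
time: 5.53
tool_pos: [0.4709, -0.1774, 0.226]
tool_rot: [-3.139, -0.001, 1.597]
contact_force: [1.0, -0.8, -2.2]
opening: 0.059
```

step_arm(
  moves=[
    [[-0.03, 0.006, 0, 0], [-0.03, 0.006, 0, 0], [-0.03, 0.006, 0, 0], [-0.03, 0.006, 0, 0], [-0.03, 0, 0, 0], [-0.008, 0, 0, 0], [0, 0, 0, 0], [0, 0, 0, 0]],
  ],
)

```text
time: 6.2
tool_pos: [0.4988, -0.3332, 0.2259]
tool_rot: [-3.139, -0.003, 1.596]
contact_force: [0.6, 0.2, -2.8]
opening: 0.0589
```

```bash
python3 - <<'E'
from h import *
w=cam("wrist"); cv2.imwrite("pics/w2.png",w["frame"][:,:,::-1])
t=cam("top"); s=cam("side"); crop(t,380,100,120,130,5,"t2"); crop(s,280,190,150,140,5,"s2")
o=robot.observe(); print(o["tool_pos"],o["tool_rot"],o["qpos"],o["contact_force"],o["torque"],o["opening"],o["time"])
E
```

```text
[ 0.4995 -0.3324  0.2274] [-3.1411 -0.001   1.5981] [-0.715   0.4814  1.3035  0.0004  1.3578 -0.7424] [-0.1981  0.6887 -3.1723] [-0.0746  0.0335  0.0303] 0.0589074142091205 6.35
```

View pics/w2.png

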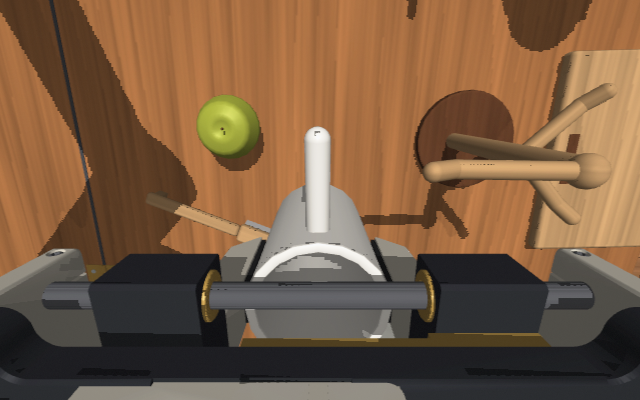

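View pics/t2.png

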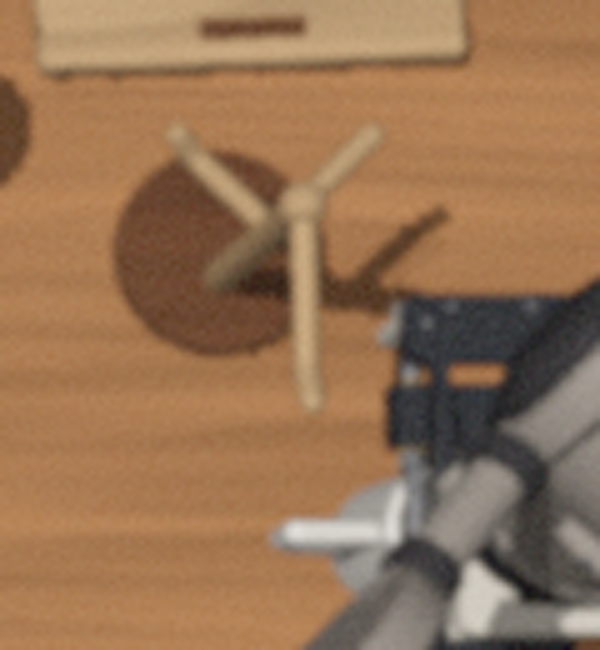

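View pics/s2.png

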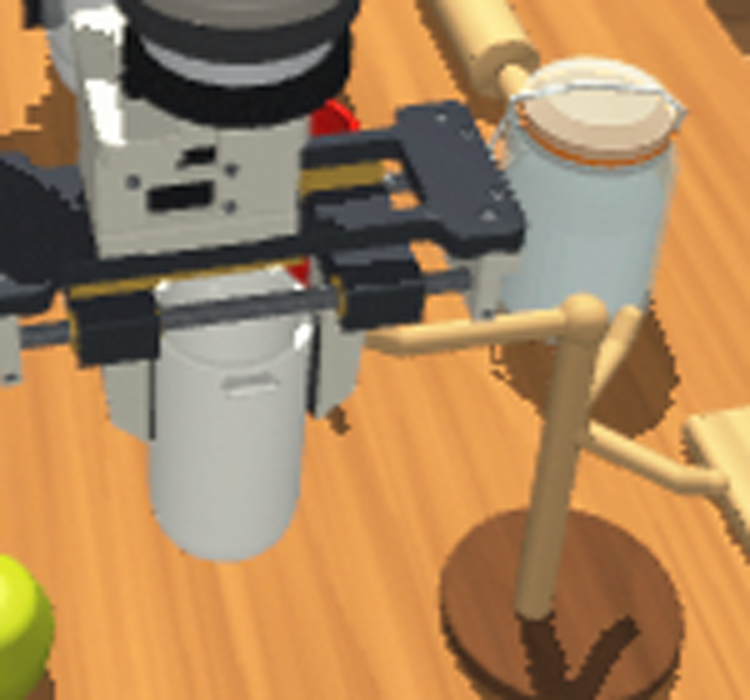

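```bash
python3 - <<'E'
from h import *
w=cam("wrist");s=cam("side");t=cam("top")
print("handle end",onz(w,(317.3,128),.169+.097),"bar mid",onz(w,(317.3,180),.169+.101))
f=w["frame"]
a=onz(w,(440,172),.213); b=onz(w,(560,170),.203); c=onz(w,(590,170),.208);print("tip-ish",a,"bar",b,"post",c)
print(onz(t,(380+302/5,100+203/5),.208),onz(t,(380+305/5,100+300/5),.203),onz(t,(380+312/5,100+400/5),.213))
p,e=tri(w,(590,170),s,(280+583/5,190+315/5));print("post ws",p,e)
p,e=tri(w,(590,170),t,(380+302/5,100+203/5));print("post wt",p,e)
p,e=tri(w,(432,172),t,(380+313/5,100+408/5));print("tip wt",p,e)
p,e=tri(w,(432,172),s,(352.0,255.6));print("tip ws",p,e)
E
```

```text
handle end [ 0.4976 -0.2599  0.266 ] bar mid [ 0.4981 -0.2793  0.27  ]
tip-ish [ 0.5687 -0.2858  0.213 ] bar [ 0.6455 -0.2846  0.203 ] post [ 0.6592 -0.2833  0.208 ]
[ 0.6588 -0.2837  0.208 ] [ 0.6129 -0.2859  0.203 ] [ 0.5636 -0.2863  0.213 ]
post ws [ 0.6616 -0.2841  0.2041] 0.0016231845628084183
post wt [ 0.6586 -0.2833  0.2087] 0.0003663908296706884
tip wt [ 0.5577 -0.2826  0.2296] 0.00022584247495278752
tip ws [ 0.5642 -0.286   0.2129] 1.4111486368652181e-05
```

The hook line lies at y ≈ -0.2855 and the opening's centre at y ≈ -0.286, so they're aligned. I'll lower 25 mm, thread the handle 100 mm along +x (tool y), and check.

step_arm(
  moves=[
    [[0, 0, 0.013, 0], [0, 0, 0.012, 0], [0, 0.015, 0, 0], [0, 0.015, 0, 0], [0, 0.01, 0, 0], [0, 0, 0, 0]],
  ],
)

```text
time: 7.0
tool_pos: [0.5412, -0.332, 0.2026]
tool_rot: [3.14, 0.0, 1.599]
contact_force: [-0.2, -0.5, -2.7]
opening: 0.059
```

```bash
python3 - <<'E'
from h import *
w=cam("wrist"); crop(w,220,80,400,200,2,"w3")
s=cam("side"); crop(s,280,190,150,140,5,"s3")
E
```

```text
(no output)
```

View pics/w3.png

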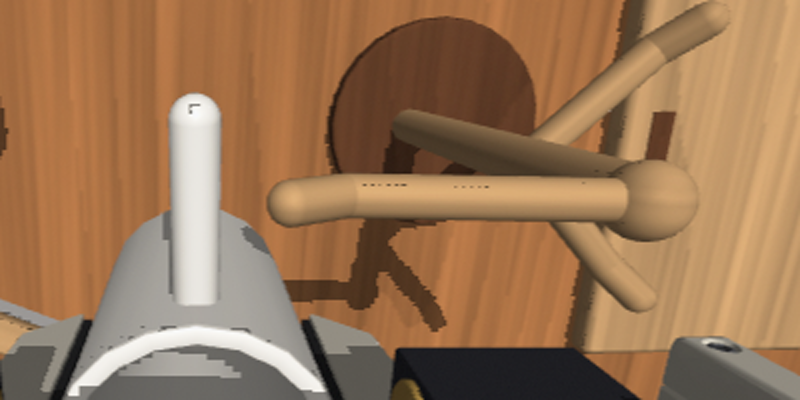

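View pics/s3.png

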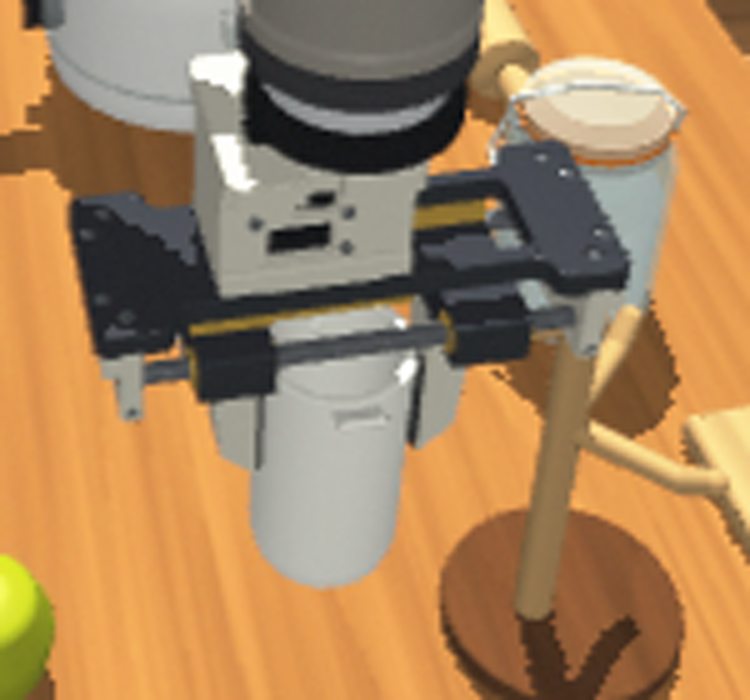

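The wrist crop shows the handle bar spanning rows 95–300, with the hook at row 203, mid-opening. I'll thread on.

step_arm(
  moves=[
    [[0, 0.01, 0, 0], [0, 0.01, 0, 0], [0, 0.01, 0, 0], [0, 0.01, 0, 0], [0, 0.01, 0, 0], [0, 0.008, 0, 0], [0, 0, 0, 0], [0, 0, 0, 0]],
  ],
)

```text
time: 7.77
tool_pos: [0.5969, -0.3312, 0.2026]
tool_rot: [-3.141, -0.0, 1.597]
contact_force: [-0.7, -0.1, -2.6]
opening: 0.0592
```

step_arm(
  moves=[
    [[0, 0, 0.008, 0], [0, 0, 0.007, 0], [0, 0, 0, 0]],
  ],
)

```text
time: 8.02
tool_pos: [0.5961, -0.3309, 0.1854]
tool_rot: [-3.138, -0.002, 1.596]
contact_force: [0.2, 0.3, -3.3]
opening: 0.0593
```

```bash
python3 - <<'E'
from h import *
w=cam("wrist"); crop(w,220,80,400,200,2,"w4")
o=robot.observe(); print(o["tool_pos"],o["contact_force"],o["torque"])
E
```

```text
[ 0.5964 -0.3311  0.1862] [ 0.9152 -0.5242 -2.0007] [-0.0383  0.0907 -0.0259]
```

View pics/w4.png

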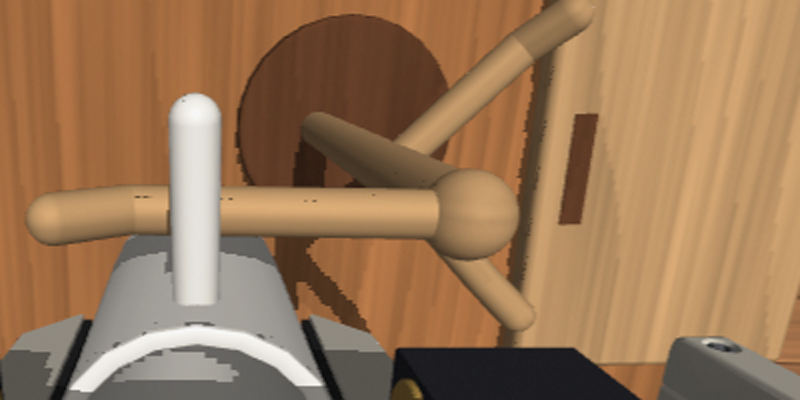

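The handle is over the level part of the bar: the bar is at col 195, the bend at about col 140, the post at col 470. I'll lower in small steps until contact.

step_arm(
  moves=[
    [[0, 0, 0.003, 0], [0, 0, 0.003, 0], [0, 0, 0.002, 0], [0, 0, 0, 0]],
  ],
)

```text
time: 8.4
tool_pos: [0.5973, -0.3312, 0.1791]
tool_rot: [-3.141, -0.001, 1.597]
contact_force: [-0.3, -0.2, -2.4]
opening: 0.0589
```

step_arm(
  moves=[
    [[0, 0, 0.002, 0], [0, 0, 0, 0]],
  ],
)

```text
time: 8.57
tool_pos: [0.5974, -0.3313, 0.1774]
tool_rot: [-3.141, -0.0, 1.597]
contact_force: [0.3, -1.1, -2.3]
opening: 0.0594
```

step_arm(
  moves=[
    [[0, 0, 0.002, 0], [0, 0, 0, 0]],
  ],
)

```text
time: 8.73
tool_pos: [0.5976, -0.3314, 0.1755]
tool_rot: [3.141, 0.0, 1.597]
contact_force: [-0.1, 0.4, -2.4]
opening: 0.0591
```

step_arm(
  moves=[
    [[0, 0, 0.002, 0], [0, 0, 0, 0]],
  ],
)

```text
time: 8.9
tool_pos: [0.5977, -0.3315, 0.1746]
tool_rot: [3.14, 0.001, 1.597]
contact_force: [-1.9, 1.1, 2.6]
opening: 0.059
```

step_arm(
  moves=[
    [[0, 0, 0, 0], [0, 0, 0, 0], [0, 0, 0, 0], [0, 0, 0, 0], [0, 0, 0, 0], [0, 0, 0, 0], [0, 0, 0, 0], [0, 0, 0, 0]],
  ],
  hand=0.72,
)

```text
time: 9.57
tool_pos: [0.5975, -0.3314, 0.1737]
tool_rot: [-3.142, -0.0, 1.597]
contact_force: [-0.4, -0.4, -0.3]
opening: 0.066
```

```bash
python3 - <<'E'
from h import *
w=cam("wrist"); crop(w,220,80,400,320,2,"w5")
s=cam("side"); crop(s,280,190,150,140,5,"s5")
E
```

```text
(no output)
```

View pics/w5.png

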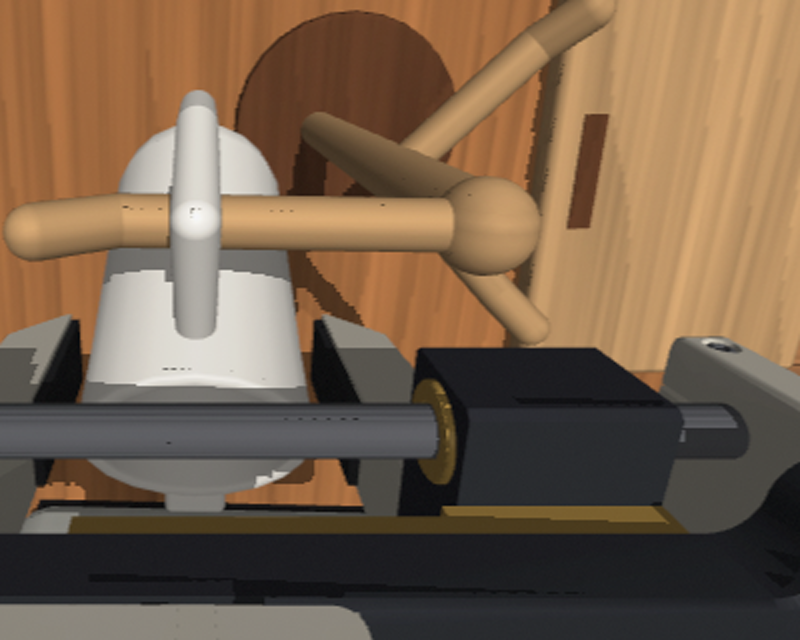

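View pics/s5.png

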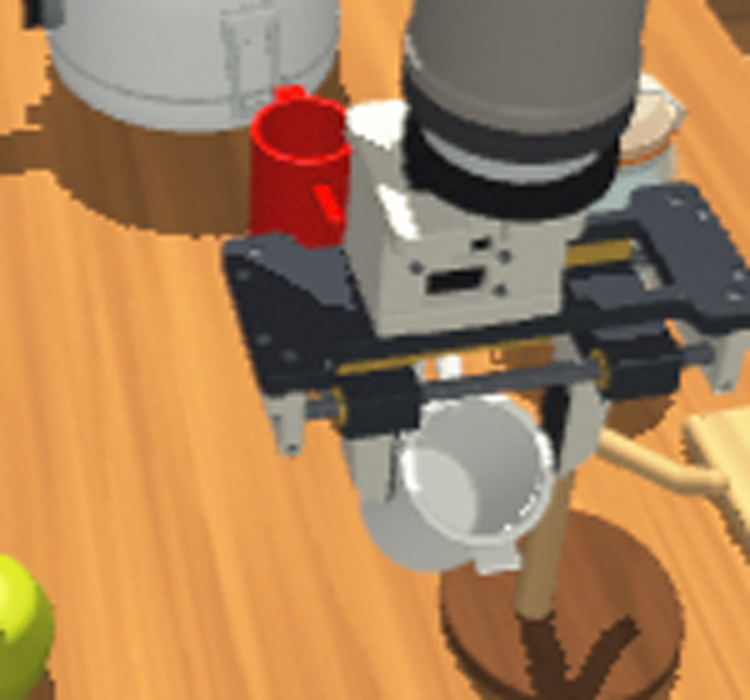

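The pitcher hangs tilted on the hook by its handle. I'll open fully, rise straight up, and check that it stays.

step_arm(
  moves=[
    [[0, 0, 0, 0], [0, 0, 0, 0], [0, 0, 0, 0], [0, 0, -0.01, 0], [0, 0, -0.02, 0], [0, 0, -0.03, 0], [0, 0, -0.03, 0], [0, 0, -0.035, 0]],
  ],
  hand=1,
)

```text
time: 10.33
tool_pos: [0.597, -0.331, 0.2999]
tool_rot: [-3.14, -0.001, 1.597]
contact_force: [0.7, -0.5, -0.1]
opening: 0.0922
```

step_arm(
  moves=[
    [[0.03, 0, 0, 0], [0.03, 0, 0, 0], [0.03, 0, 0, 0], [0.03, -0.002, 0, 0], [0.03, -0.002, 0, 0], [0.03, -0.002, 0, 0], [0.03, -0.002, 0, 0], [0.03, -0.002, 0, 0]],
  ],
)

```text
time: 11.0
tool_pos: [0.5809, -0.0903, 0.2998]
tool_rot: [3.14, 0.0, 1.597]
contact_force: [-0.7, 1.0, 0.1]
opening: 0.0919
```

step_arm(
  moves=[
    [[0.035, 0, 0, 0], [0.035, 0, 0, 0], [0.035, 0, 0, 0], [0.035, 0, 0, 0], [0.035, 0, 0, 0], [0.035, 0, 0, 0], [0.035, 0, 0, 0], [0.035, 0, 0, 0]],
  ],
)

```text
time: 11.67
tool_pos: [0.5737, 0.1899, 0.2999]
tool_rot: [3.14, -0.0, 1.597]
contact_force: [0.3, -1.1, 0.7]
opening: 0.0913
```

step_arm(
  moves=[
    [[0.005, 0, 0, 0], [0, 0, 0, 0], [0, 0, 0, 0]],
  ],
)

```text
time: 11.92
tool_pos: [0.5738, 0.1929, 0.2992]
tool_rot: [3.141, 0.0, 1.598]
contact_force: [0.2, 0.1, 0.1]
opening: 0.0918
```

```bash
python3 - <<'E'
from h import *
w=cam("wrist"); cv2.imwrite("pics/w6.png",w["frame"][:,:,::-1])
s=cam("side"); cv2.imwrite("pics/s6.png",s["frame"][:,:,::-1])
o=robot.observe(); print(o["tool_pos"],o["tool_rot"],o["contact_force"],o["torque"],o["qpos"])
print(proj(w,np.array([.574,.193,.197])))
E
```

```text
[0.5741 0.1918 0.2991] [3.1412 0.0004 1.5953] [ 0.0147 -0.0735 -1.0835] [-0.0844  0.0308 -0.0193] [ 0.1961  0.4555  1.1517 -0.0005  1.534   0.1716]
[317.921 201.444]
```

View pics/w6.png

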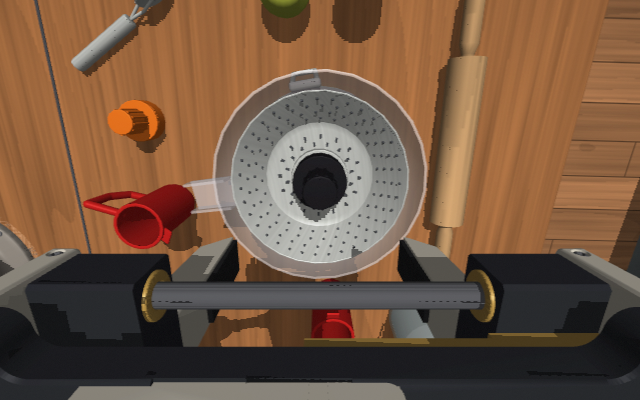

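View pics/s6.png

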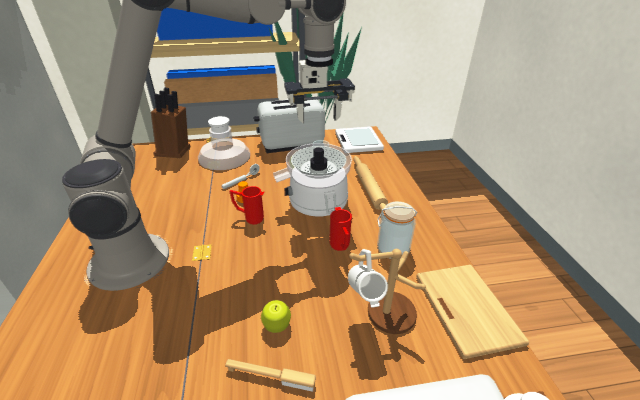

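The pitcher hangs on the hook, at side (367,285). Things shaped like the cap are black in the sieve at wrist (320,190), orange on the table at (130,120), and white on the dome at side (219,128). The black one on the juicer's shaft is meant. I'll confirm it in a brightened crop.

```bash
python3 - <<'E'
from h import *
w=cam("wrist"); im=w["frame"][140:230,270:370,::-1].astype(float)
cv2.imwrite("pics/w7.png",cv2.resize(np.clip(im*3,0,255).astype(np.uint8),None,fx=6,fy=6,interpolation=cv2.INTER_CUBIC))
s=cam("side"); im=s["frame"][140:190,290:350,::-1].astype(float)
cv2.imwrite("pics/s7.png",cv2.resize(np.clip(im*2.5,0,255).astype(np.uint8),None,fx=9,fy=9,interpolation=cv2.INTER_CUBIC))
E
```

```text
(no output)
```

View pics/w7.png

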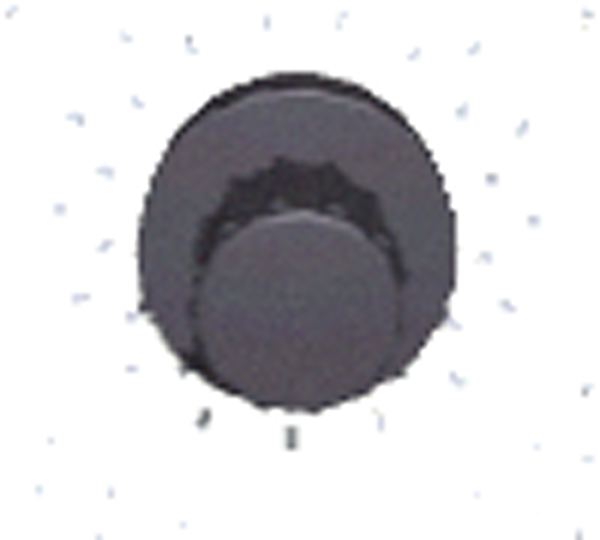

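View pics/s7.png

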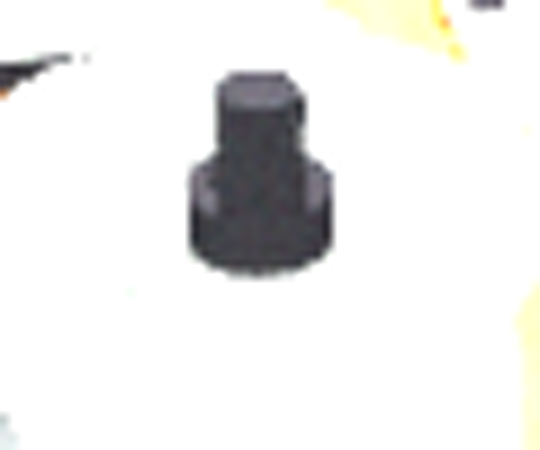

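```bash
python3 - <<'E'
from h import *
w=cam("wrist");s=cam("side")
k=(319.7,191.7)
print(tri(w,k,s,(318.9,150.1)))
p=onz(w,k,.197);print(p,onz(w,(319.5,181.7),.159))
delta([p[0],p[1],.164])
E
```

```text
(array([0.5764, 0.2001, 0.1943]), np.float64(0.0015422253516072038))
[0.5756 0.2009 0.197 ] [0.5756 0.201  0.159 ]
tool delta [0.0089 0.0017 0.1349] roll None q [ 0.1962  0.4557  1.1518 -0.0001  1.5338  0.1719]
```

```bash
python3 - <<'E'
from h import *
t=cam("top"); 
print(onz(t,(240,175),.18)) 
g=t["frame"][150:205,210:275].max(2)
# sieve bright floor ring & black
m=(g<60).astype(np.uint8);k,_=cv2.findContours(m,cv2.RETR_EXTERNAL,cv2.CHAIN_APPROX_NONE);k=max(k,key=cv2.contourArea);c,r=cv2.minEnclosingCircle(k);print(np.array(c)+[210,150],r, onz(t,np.array(c)+[210,150],.17))
for X in ([.5756,.2009,.197],[.5756,.2009,.159]): print(proj(t,np.array(X)))
E
```

```text
[0.5729 0.196  0.18  ]
[243. 180.] 13.038504600524902 [0.5621 0.1899 0.17  ]
[236.8159 172.8749]
[239.4454 175.1019]
```

step_arm(
  moves=[
    [[0.009, 0.002, 0, 0], [0, 0, 0.03, 0], [0, 0, 0.03, 0], [0, 0, 0, 0]],
  ],
  hand=0.7,
)

```text
time: 12.6
tool_pos: [0.573, 0.2021, 0.2329]
tool_rot: [-3.131, 0.002, 1.597]
contact_force: [-0.2, 0.1, -0.2]
opening: 0.0695
```

```bash
python3 - <<'E'
from h import *
w=cam("wrist"); im=w["frame"][120:320,220:420,::-1].astype(float)
cv2.imwrite("pics/w8.png",cv2.resize(np.clip(im*2.5,0,255).astype(np.uint8),None,fx=3,fy=3,interpolation=cv2.INTER_CUBIC))
print(proj(w,np.array([.5756,.2009,.197])),robot.observe()["tool_pos"])
E
```

```text
[322.0979 231.5535] [0.5741 0.2023 0.236 ]
```

View pics/w8.png

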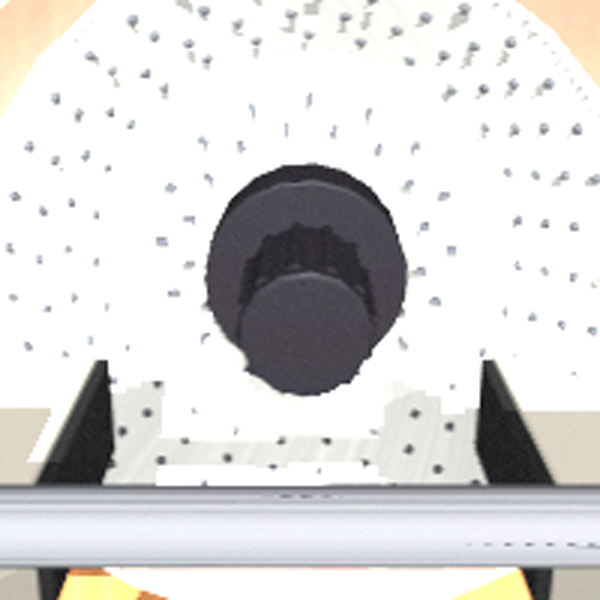

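The knob top is at wrist (322.3,231.3) against a predicted (322.1,231.6), so (0.5756,0.2009,0.197) holds from both heights. I'll go down to grasp.

step_arm(
  moves=[
    [[-0.001, 0.001, 0.02, 0], [0, 0, 0.02, 0], [0, 0, 0.02, 0], [0, 0, 0.014, 0], [0, 0, 0, 0], [0, 0, 0, 0]],
  ],
)

```text
time: 13.15
tool_pos: [0.5774, 0.2016, 0.1661]
tool_rot: [3.14, -0.0, 1.597]
contact_force: [0.6, 0.0, 0.5]
opening: 0.0642
```

step_arm(
  moves=[
    [[0, 0, 0, 0], [0, 0, 0, 0], [0, 0, 0, 0], [0, 0, 0, 0], [0, 0, 0, 0], [0, 0, 0, 0], [0, 0, 0, 0], [0, 0, 0, 0]],
  ],
  hand=0,
  force=25,
)

```text
time: 13.82
tool_pos: [0.5756, 0.2013, 0.1652]
tool_rot: [-3.14, 0.0, 1.597]
contact_force: [-5.4, -0.0, 3.8]
opening: 0.0315
```

```bash
python3 - <<'E'
from h import *
o=robot.observe(); print(o["tool_pos"],o["tool_rot"],o["contact_force"],o["torque"],o["opening"],o["qpos"])
w=cam("wrist"); im=w["frame"][120:320,220:420,::-1].astype(float)
cv2.imwrite("pics/w9.png",cv2.resize(np.clip(im*2.5,0,255).astype(np.uint8),None,fx=3,fy=3))
E
```

```text
[0.5756 0.2013 0.1652] [-3.1395  0.      1.597 ] [-5.4205 -0.0074  3.7626] [-0.1622  0.9366  0.0532] 0.03152362894312231 [0.2106 0.5482 1.3661 0.0004 1.2294 0.1843]
```

View pics/w9.png

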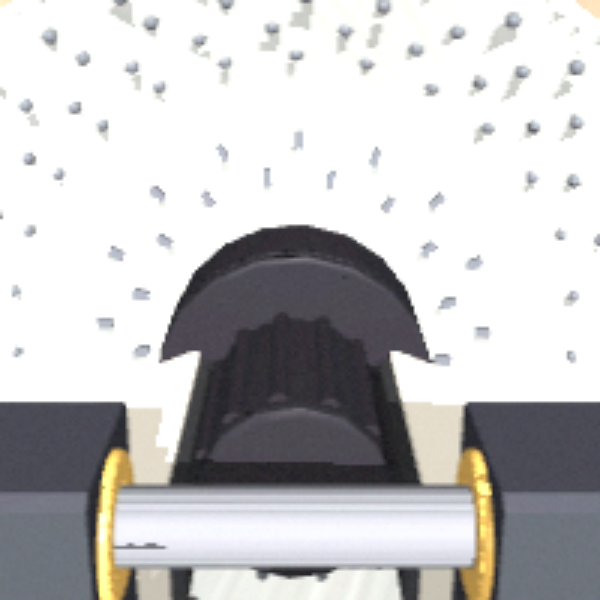

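Gripped at 31.5 mm. I'll relieve the small sideways load, then try anticlockwise (negative roll) with a small turn.

step_arm(
  moves=[
    [[0, -0.0015, 0, 0], [0, 0, 0, 0]],
  ],
)

```text
time: 14.03
tool_pos: [0.5752, 0.2012, 0.1652]
tool_rot: [3.141, -0.0, 1.597]
contact_force: [-1.4, 0.6, 4.3]
opening: 0.0316
```

step_arm(
  moves=[
    [[0, 0, 0, -0.04], [0, 0, 0, -0.04], [0, 0, 0, -0.04], [0, 0, 0, 0]],
  ],
)

```text
time: 14.37
tool_pos: [0.5754, 0.2012, 0.1652]
tool_rot: [3.141, -0.0, 1.718]
contact_force: [-0.8, -0.4, 4.0]
opening: 0.0315
```

```bash
python3 - <<'E'
from h import *
o=robot.observe(); print(o["tool_pos"],o["tool_rot"],o["contact_force"],o["torque"],o["opening"],o["joint_efforts"])
w=cam("wrist"); im=w["frame"][120:320,220:420,::-1].astype(float)
cv2.imwrite("pics/w10.png",cv2.resize(np.clip(im*2.5,0,255).astype(np.uint8),None,fx=3,fy=3))
E
```

```text
[0.5754 0.2012 0.1652] [ 3.1406 -0.0001  1.7181] [-0.7688 -0.4375  4.0312] [-0.1869  0.2246  0.0629] 0.03146923182366895 [ -0.0429 -50.5433 -23.0559   0.1598  -0.2962  -0.481 ]
```

View pics/w10.png

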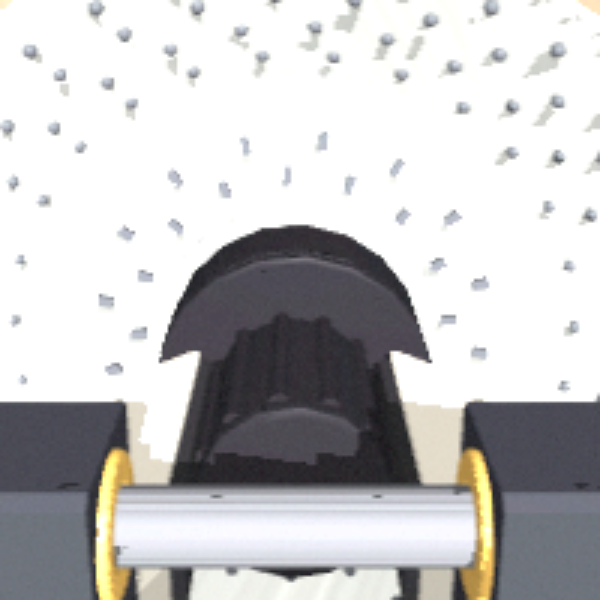

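step_arm(
  moves=[
    [[0, 0, 0, -0.06], [0, 0, 0, -0.06], [0, 0, 0, 0]],
  ],
)

```text
time: 14.67
tool_pos: [0.5756, 0.2013, 0.1652]
tool_rot: [3.14, 0.0, 1.838]
contact_force: [-0.9, 0.0, 3.9]
opening: 0.0315
```

```bash
python3 - <<'E'
from h import *
o=robot.observe(); print(o["tool_pos"],o["tool_rot"],o["contact_force"],o["torque"],o["opening"],o["joint_efforts"])
w=cam("wrist"); im=w["frame"][190:320,260:380,::-1].astype(float)
c=cv2.resize(np.clip(im*4,0,255).astype(np.uint8),None,fx=3,fy=3)
b=cv2.imread("pics/w9.png")[210:600,120:480]
cv2.imwrite("pics/w11.png",np.hstack([np.clip(b*1.6,0,255).astype(np.uint8),c]))
E
```

```text
[0.5756 0.2013 0.1652] [3.1402 0.     1.8377] [-0.8899  0.0332  3.9071] [-0.066   0.0743  0.0828] 0.03147983545704739 [ -0.0713 -50.2502 -22.4665   0.1116  -0.0232  -0.7519]
```

View pics/w11.png

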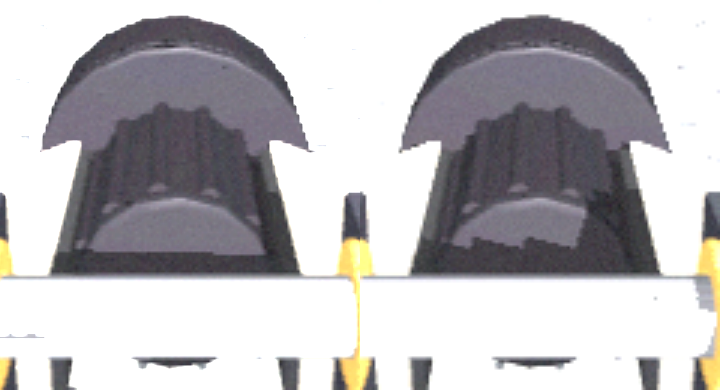

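The flutes stay put relative to the fingers after 0.24 rad (at cols 163/207 in both halves), and the wrist torque is small. So the cap turns anticlockwise and has a right-hand thread. I'll continue.

step_arm(
  moves=[
    [[0, 0, 0, -0.06], [0, 0, 0, -0.06], [0, 0, 0, -0.06], [0, 0, 0, -0.06], [0, 0, 0, -0.06], [0, 0, 0, -0.06], [0, 0, 0, 0]],
  ],
)

```text
time: 15.3
tool_pos: [0.5752, 0.2014, 0.1652]
tool_rot: [3.141, -0.0, 2.197]
contact_force: [-1.0, 0.0, 6.5]
opening: 0.0315
```

```bash
python3 - <<'E'
from h import *
o=robot.observe(); print(o["tool_pos"],o["tool_rot"],o["contact_force"],o["torque"],o["opening"],o["joint_efforts"])
w=cam("wrist"); im=w["frame"][190:320,260:380,::-1].astype(float)
c=cv2.resize(np.clip(im*4,0,255).astype(np.uint8),None,fx=3,fy=3)
b=cv2.imread("pics/w9.png")[210:600,120:480]
cv2.imwrite("pics/w12.png",np.hstack([np.clip(b*1.6,0,255).astype(np.uint8),c]))
E
```

```text
[0.5752 0.2014 0.1652] [ 3.141  -0.      2.1971] [-1.0254  0.0244  6.5068] [-0.0558  0.2623  0.0802] 0.03146079083610083 [ -0.4114 -49.5412 -22.6753   0.0046  -0.3594  -0.6951]
```

View pics/w12.png

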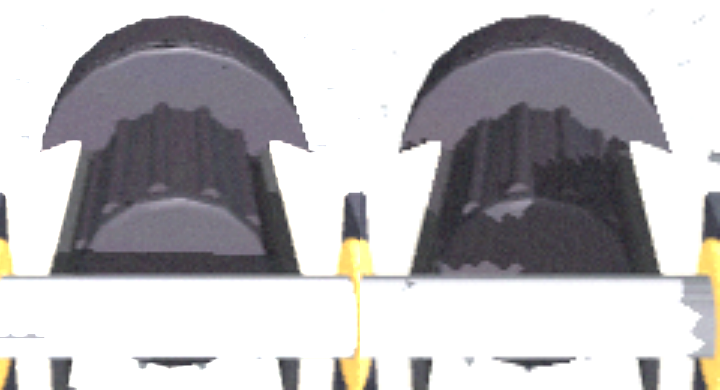

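step_arm(
  moves=[
    [[0, 0, 0, -0.06], [0, 0, 0, -0.06], [0, 0, 0, -0.06], [0, 0, 0, -0.06], [0, 0, 0, -0.06], [0, 0, 0, -0.06], [0, 0, 0, -0.06], [0, 0, 0, -0.06]],
  ],
)

```text
time: 16.02
tool_pos: [0.5755, 0.2017, 0.1652]
tool_rot: [3.14, 0.001, 2.677]
contact_force: [-1.3, 0.7, 5.4]
opening: 0.0315
```

step_arm(
  moves=[
    [[0, 0, 0, 0], [0, 0, 0, 0]],
  ],
)

```text
time: 16.18
tool_pos: [0.5754, 0.2016, 0.1652]
tool_rot: [3.14, 0.001, 2.673]
contact_force: [-0.0, 1.1, 5.1]
opening: 0.0315
```

```bash
python3 - <<'E'
from h import *
o=robot.observe(); print(o["tool_pos"],o["tool_rot"],o["contact_force"],o["torque"],o["opening"],o["joint_efforts"])
w=cam("wrist"); im=w["frame"][190:320,260:380,::-1].astype(float)
c=cv2.resize(np.clip(im*6,0,255).astype(np.uint8),None,fx=3,fy=3)
b=cv2.imread("pics/w9.png")[210:600,120:480]
cv2.imwrite("pics/w13.png",np.hstack([np.clip(b*1.6,0,255).astype(np.uint8),c]))
E
```

```text
[0.5754 0.2016 0.1652] [3.1404 0.0007 2.6733] [-0.0412  1.0532  5.1326] [0.2087 0.1245 0.0745] 0.03151894701964514 [ -0.9692 -49.6215 -22.1136  -0.3246   0.0393  -0.0423]
```

View pics/w13.png

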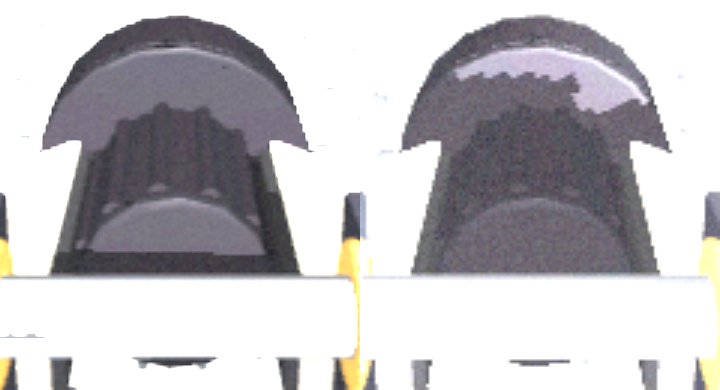

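It has turned 1.08 rad and the flutes still follow the fingers, which is inside the free range of 0.85–1.35. I'll lift gently and watch the force.

step_arm(
  moves=[
    [[0, 0, -0.002, 0], [0, 0, -0.002, 0], [0, 0, 0, 0]],
  ],
)

```text
time: 16.48
tool_pos: [0.5749, 0.2014, 0.1683]
tool_rot: [-3.141, -0.001, 2.675]
contact_force: [0.3, 1.4, -1.1]
opening: 0.0313
```

step_arm(
  moves=[
    [[0, 0, -0.004, 0], [0, 0, -0.004, 0], [0, 0, 0, 0]],
  ],
)

```text
time: 16.73
tool_pos: [0.5752, 0.2012, 0.1776]
tool_rot: [3.141, 0.0, 2.676]
contact_force: [-0.1, 1.3, -1.2]
opening: 0.0314
```

The force is -1.2 N, the cap's own weight, so it's free. I'll raise it to 10 cm above its seat (TCP z ≈ 0.265).

step_arm(
  moves=[
    [[0, 0, -0.01, 0], [0, 0, -0.02, 0], [0, 0, -0.02, 0], [0, 0, -0.02, 0], [0, 0, -0.0175, 0], [0, 0, 0, 0], [0, 0, 0, 0], [0, 0, 0, 0]],
  ],
)

```text
time: 17.4
tool_pos: [0.5746, 0.201, 0.2633]
tool_rot: [-3.14, -0.001, 2.677]
contact_force: [-0.1, 0.1, -1.1]
opening: 0.0317
```

```bash
python3 - <<'E'
from h import *
o=robot.observe(); print(o["time"],o["tool_pos"],o["contact_force"],o["opening"],o["qvel"])
s=cam("side"); cv2.imwrite("pics/s14.png",s["frame"][:,:,::-1])
t=cam("top"); cv2.imwrite("pics/t14.png",t["frame"][:,:,::-1])
crop(s,260,60,180,250,3,"s14c")
E
```

```text
17.4 [0.5746 0.201  0.2633] [-0.1099  0.0602 -1.1496] 0.03170108421173398 [-0.0019  0.0136  0.0125  0.0019  0.0002 -0.0005]
```

View pics/s14c.png

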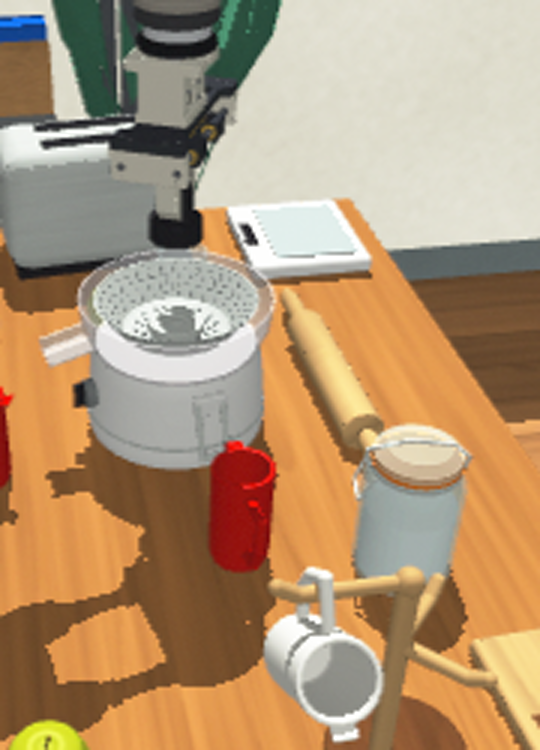

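View pics/t14.png

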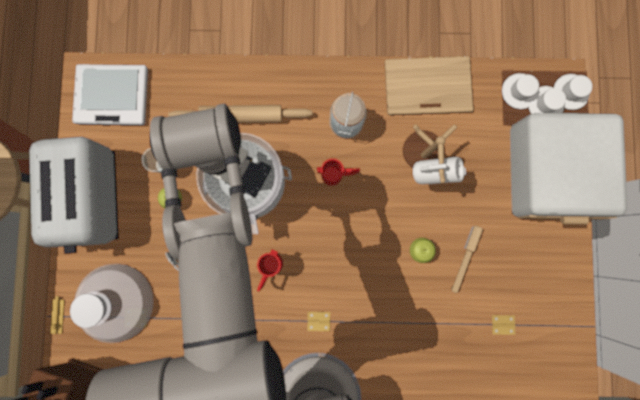

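View pics/s14.png

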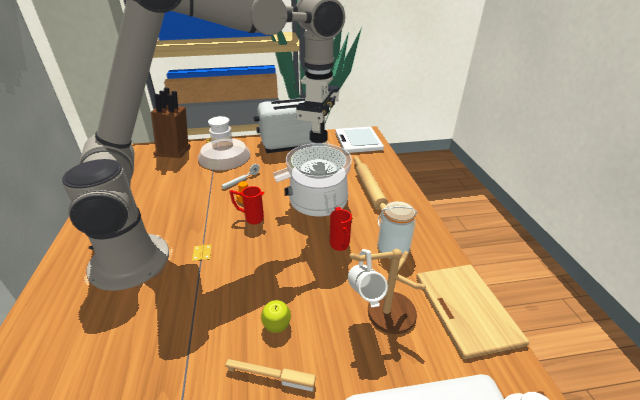

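The cap is in the gripper at side (319,137), clear above the empty seat with its 1.1 N weight on the tool. It has risen 98 mm. The pitcher hangs on the hook at (367,285), and the other things look unmoved.

```bash
python3 - <<'E'
from cell import robot
print(robot.hand_in()); o=robot.observe(); print(o["time"],o["tool_pos"],o["opening"])
E
```

```text
the job is handed in; nothing more can be done
None
the job is handed in; nothing more can be done
```

I hung the white pitcher by its handle on the stand's front hook, then unscrewed the black cap and lifted it off. I handed the job in at 17.4 s, still holding the cap.

- **Pitcher:** it hangs tilted on the level part of the bar, and the last side and top pictures still show it there.
- **Cap:** it turned anticlockwise at the first try, so it has a right-hand thread. I turned it about 1.08 rad, and the flutes stayed in place between the fingers, so it did not slip. It then came off with only its own weight of about 1.2 N.
- **Last checks:** the cap was gripped at 31.7 mm and held about 98 mm above its seat, and the seat was empty. Nothing else in the two pictures appeared to have moved.
- **Disagreements:** my first rough estimate of the cap from the top view was about 8 mm off in y. Two wrist views at different heights corrected it before I gripped. The effort of joint 6 rose to 0.75 N m during the turn while the wrist torque stayed under 0.1 N m, so I relied on the flutes to judge that the cap was turning.

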